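# Switch on the counter scale and tare a jar

### The job

Get the shop's counter scale ready for filling the orange-lidded jar: while the pan is still empty, slide the white power switch in its recessed slot fully home to the green end. Then set the orange-lidded jar gently down, upright, on the steel pan and, with it standing there, press the yellow tare button all the way down and let it come back up. Leave the other jars and things where they stand.

Things in the scene. Friction and masses are not known exactly. Their poses are not given: they have to be found in the camera images.
- scale: Black and grey counter scale, 340 mm deep (its x), 320 mm wide (its y), fixed (does not slide). Origin: centre of its underside on the table; -x side is the front, towards the robot: a control deck 50 mm high from x -170 to -45 mm, with the switch slot centred at x -110, y +55 mm, a flat display, and the tare button at x -110, y -115 mm. Behind the deck it is 70 mm high and carries the pan.
- switch_well (a point): Centre of the floor of the white slide switch's finger well (grey floor, white ribs); moves with the switch; axes as the scale's. 39.5 mm above the table, 10.5 mm below the deck face. The well, open at the top, is 40 mm long (y) and 34 mm wide (x, the slot's width), between two cross ribs 7 mm thick whose tops are 9.5 mm above this point. Closed gripper tips can dip in and push a rib.
- switch (a joint): Travel of the slide switch in m: 0 = off (red mark on the deck at the slot's -y end), 0.031 = stop at the on end (green mark, +y end); grows along the scale's +y. Starts at 0 to 0.008. The sunk slot is 88 mm long. About 2 N of friction; it stays where it is left (no spring).
- pan_center (a point): Centre of the upper face of the stainless pan's floor, 85 mm above the table, at scale x +60, y 0 mm; axes are the scale's. Floor 186 mm (x) by 276 mm (y) inside a rim 4 mm thick that rises 12 mm above this point.
- jar_orange: Translucent round jar with an ORANGE lid, 64 mm diameter, 120 mm tall, about 0.25 kg, standing loose on the table. Origin: centre of its underside; z up along its axis. It may stand in any of the three places where the jars stand, left or right of the scale.
- tare_top (a point): Centre of the upper face of the round yellow tare button, 36 mm diameter, 72 mm above the table (22 mm above the deck face) when up, on the deck's right-hand part (scale -y) as seen from the robot; z up. It sinks straight down.
- tare (a joint): Travel of the tare button in m: 0 = up, 0.006 = all the way down. Sprung, about 5 N at the bottom, returns when let go.
- jar_blue: The same jar with a BLUE lid; to be left alone. Origin: centre of underside.
- jar_green: The same jar with a GREEN lid; to be left alone. Origin: centre of underside.
- scoop: Steel scoop with wooden handle, 190 mm long, 35 mm high, loose on the table left of the scale; to be left alone. Handle to its -x.
- spray: White bottle with blue cap, 60 mm diameter, 160 mm tall, on the table to the right; to be left alone. Origin: centre of underside.
- tin: Tin with paper label, 84 mm diameter, 90 mm tall, on the table to the left; to be left alone. Origin: centre of underside.
- mug: White handleless cup, 76 mm diameter, 85 mm tall, on the table at the far left; to be left alone. Origin: centre of underside.
There are look-alikes about, which are no part of the job. What is shaped like the jar_orange but brown or purple is not meant.

How it is judged:
On the way, in this order (a step that is already met when the one before it is completed fails the run):
1. the switch is fully at the green end while no jar stands on the pan (value of joint switch above 0.028 m and contact force between each of jar_orange, jar_blue, jar_green and scale below 0.05 N), for 0.2 s.
2. the orange-lidded jar stands upright on the pan (angle between jar_orange's own z axis and vertical below 0.1 rad and x of jar_orange in the frame of pan_center between -0.07 and 0.07 m and y of jar_orange in the frame of pan_center between -0.115 and 0.115 m and z of jar_orange in the frame of pan_center between -0.004 and 0.004 m), for 0.2 s.
3. the tare button is pressed all the way down with the jar standing on the pan (all of step 2 and value of joint tare above 0.0045 m), for 0.05 s.
At the end, for the whole second after the job is handed in: The switch is within 3 mm of its stop at the green end; the orange-lidded jar stands at rest on the pan's floor, upright within 0.1 rad, inside the rim (base within 4 mm of the floor's height); the tare button has come back up (less than 2 mm down) (all of step 2 and value of joint switch above 0.028 m and value of joint tare below 0.002 m and linear speed of jar_orange below 0.02 m/s); the robot touches nothing.
It fails at once if another jar is moved more than 30 mm (distance of any of jar_blue, jar_green from where it was at the start of the episode above 0.03 m).
It fails at once if the scoop, spray bottle, tin or cup is moved more than 30 mm (distance of any of scoop, spray, tin, mug from where it was at the start of the episode above 0.03 m).
It fails at once if the orange-lidded jar is dropped: it moves faster than 0.6 m/s with no finger touching it (linear speed of jar_orange above 0.6 m/s and contact force between the fingers and jar_orange below 0.05 N).
It fails at once if the orange-lidded jar is tipped over (angle between jar_orange's own z axis and vertical above 0.8 rad).
It also fails if it takes over 58 s, if anything falls off the work surface, if the arm or the gripper's body presses on something with over 40 N, if the wrist force passes 120 N, or if a joint passes its speed limit or range.

### The arm

A 7-joint arm with a two-finger parallel gripper is mounted at the origin on the work surface. World frame = base frame: x ahead of the robot, y to its left, z up, the work surface at z = 0. Lengths are in m, angles in rad, forces in N, time in s.
With the tool pointing down it reaches from about 0.4 to 0.85 m from the base axis. Payload 10.4 kg.
Tool frame: the origin (TCP) lies midway between the tips of the shut fingers; the grasp point (between the pads) lies 19 mm behind it; y points along the fingers, x is the direction in which the jaws open and shut, and the axes are right-handed (so a half turn about y gives the same grasp; the last joint's range is limited). The gripper opens to 87 mm and grips with 3 to 60 N. Pads are 19 mm wide; open, the fingers measure 117 mm over their backs; the gripper's body (75 mm by 190 mm) begins 51 mm behind the grasp point.
Start: joints at [1.302, 0.332, -0.065, 1.46, 0.022, 1.35, -0.088], TCP at [0.152, -0.606, 0.223] pointing down, gripper open.
Joint ranges: [-2.6, 2.6], [-0.5, 2.12], [-1.47, 1.34], [0.16, 2.42], [-1.27, 4.41], [0.06, 2.06], [-2.6, 2.6]. Speed limits (rad/s): [2.22, 2.22, 2.79, 2.79, 3.14, 3.14, 3.14].

### API

Orientations are given as a unit quaternion [x, y, z, w].
In Python, from bench import * gives the robot as it stands.
- The arm moves only by the tool jog_arm, never from a script. Its argument "commands" is a list of rows, each an object with "translation": the shift along the world's x, y, z in mm, a list of three; "twist": the turn about the world's z in rad. A call has 1 to 20 rows; each row shifts and turns the commanded pose from where the row before left it; what a row does not reach is not made up. A row lasts 1/10 s, in which the tool goes at most 50 mm and 8.59 degrees, less where a joint would pass 70% of its speed; a pose out of reach is approached as far as the arm can. A call is refused whole if a number of a shift passes 50 or a number of a turn 0.15, either way. A call with a gripper value outside its range is refused whole. "grip" is the closure, from 0 (fully open) to 1 (shut), set as the call begins (left out, the last holds). The fingers move at their own pace and stop on an object; "grip_force" is the grip in N (left out, the last holds). Time passes only in rows, so rows that do not move let the fingers close. It gives the time, the measured TCP pose, the force and the opening at its end, in the units of the state.
- read_state(): the state, without advancing time (a new reading comes with each control period).
- camera(name): name is "side" or "top" or "wrist"; returns a dict with "img" (480x640x3 uint8, red, green, blue), "fx", "fy", "cx", "cy" (pixels), "dist" ([k1, k2, p1, p2, k3] as OpenCV has them; the pictures are not rectified), "cam_to_world" (4x4, takes a point from camera to world coordinates). Camera axes: x right, y down, z forward; pixel columns grow to the right and rows downward; lengths in m; the calibration is good to about 2 mm. A picture is of the moment at which its call begins. There is no depth.
- close_job(): hands the job in, once; it reports no verdict.
The state is a dict: "time": time; "joint_positions": joint angles; "joint_vel": joint speeds; "joint_torque": joint torques, N m; "ee_pos": TCP position; "eef_rot": TCP orientation; "ft_force": force on the tool from outside, world axes, zero at the start; "torque": the same for the moment, N m; "width": finger opening in m.
Only numpy, scipy, OpenCV 4.12 (cv2) and the standard library are available. Lean on these libraries where they do the work, as an engineer would, in place of code of your own. Each camera call takes 0.05 s, during which the arm holds its last target.

## Working session

There is one attempt and no reset: what is moved stays moved. The work goes in short steps, Python scripts to look and compute and a tool call to move; the robot and the scene stay as the last step left them, time stands still between calls to the robot, and variables do not carry over. Pictures are saved under pics/ and viewed, and the job is handed in when it is done.

Besides the shell and the picture viewer there is one more tool, called after "Request:" by a JSON object that holds its "fn" and its "kwargs", one argument or row to a line. jog_arm: Moves the arm, as the interface text tells. Its arguments: {"type":"object","properties":{"commands":{"type":"array"},"grip":{"type":"number"},"grip_force":{"type":"number"}},"required":["commands"]}

```bash
mkdir -p pics; cat > h.py <<'E'
from bench import *
import numpy as np, cv2
def snap(n,f):
    c=camera(n); cv2.imwrite('pics/'+f,c['img'][:,:,::-1]); np.savez('pics/'+f+'.npz',**{k:np.array(v) for k,v in c.items()}); return c
def load(f): return dict(np.load('pics/'+f+'.npz'))
def ray(c,u,v):
    K=np.array([[c['fx'],0,c['cx']],[0,c['fy'],c['cy']],[0,0,1.]],float)
    p=cv2.undistortPoints(np.array([[[u,v]]],float),K,np.array(c['dist'],float))[0,0]
    T=np.array(c['cam_to_world']); return T[:3,3],T[:3,:3]@np.array([p[0],p[1],1.])
def onz(c,u,v,z):
    o,d=ray(c,u,v); return o+d*(z-o[2])/d[2]
def proj(c,P):
    K=np.array([[c['fx'],0,c['cx']],[0,c['fy'],c['cy']],[0,0,1.]],float)
    T=np.linalg.inv(np.array(c['cam_to_world'])); r,_=cv2.Rodrigues(T[:3,:3])
    return cv2.projectPoints(np.array(P,float).reshape(-1,3),r,T[:3,3],K,np.array(c['dist'],float))[0][:,0]
E
python3 - <<'E'
from h import *
snap('top','t0.png');c=snap('side','s0.png')
print(load('t0.png')['cam_to_world'],c['cam_to_world'])
s=read_state();print(s['time'],s['ee_pos'],s['eef_rot'],s['width'],s['ft_force'])
E
```

```text
[[ 3.62836831e-04 -9.92219931e-01  1.24496899e-01  3.67818371e-01]
 [-9.99844937e-01  1.83193422e-03  1.75141890e-02 -1.12002104e-02]
 [-1.76059975e-02 -1.24483949e-01 -9.92065409e-01  1.54198532e+00]
 [ 0.00000000e+00  0.00000000e+00  0.00000000e+00  1.00000000e+00]] [[-0.94415294 -0.22144651  0.24400138  0.16196736]
 [-0.32949585  0.62825611 -0.70478844  1.11152948]
 [ 0.00277758 -0.74582552 -0.66613555  1.12662406]
 [ 0.          0.          0.          1.        ]]
0.1 [ 0.15199702 -0.60589401  0.22185692] [-0.55727336  0.43528146 -0.43457626  0.55778125] 0.08733480630786349 [-0.38764859 -0.13699624  0.12803078]
```

View pics/t0.png

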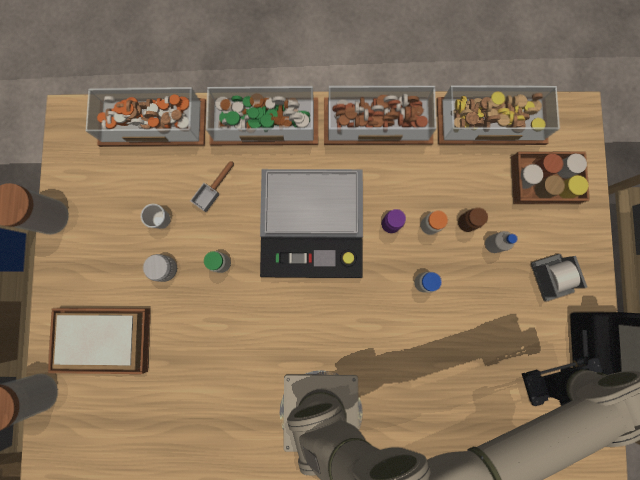

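View pics/s0.png

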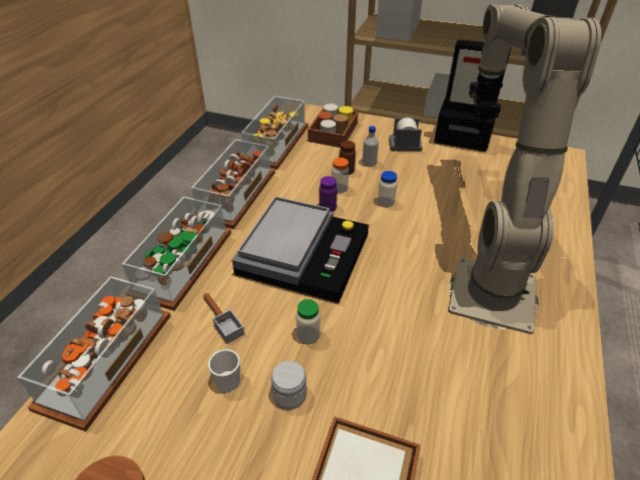

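The top view shows the orange lid at about (437,220), with purple at (394,221) and brown at (473,218) on either side. The blue jar is at (431,281), the scale centre near (312,223) and the switch near (298,258). I'll measure these precisely.

```bash
python3 - <<'E'
from h import *
from scipy.spatial.transform import Rotation as R
s=read_state();M=R.from_quat(s['eef_rot']).as_matrix();print(M.round(3))
c=load('t0.png');im=c['img'];hsv=cv2.cvtColor(im,cv2.COLOR_RGB2HSV)
def blob(lo,hi,box,n,z):
    m=cv2.inRange(hsv,lo,hi);k=np.zeros_like(m);x0,y0,x1,y1=box;k[y0:y1,x0:x1]=m[y0:y1,x0:x1]
    N,l,st,ce=cv2.connectedComponentsWithStats(k);i=1+np.argmax(st[1:,4])
    print(n,ce[i].round(1),st[i],onz(c,*ce[i],z).round(4))
blob((5,150,120),(15,255,255),(420,205,455,240),'orange',.12)
blob((105,150,80),(125,255,255),(415,265,450,300),'blue',.12)
blob((125,60,40),(160,255,255),(375,200,415,240),'purple',.12)
blob((0,60,20),(15,255,110),(455,200,490,240),'brown',.12)
blob((22,120,120),(35,255,255),(335,245,360,270),'tare',.072)
blob((45,100,60),(80,255,255),(200,245,235,280),'green',.12)
blob((50,100,60),(80,255,255),(270,245,285,270),'greenmark',.05)
blob((0,150,80),(8,255,255),(300,245,318,270),'redmark',.05)
# scale outline
cv2.imwrite('pics/z1.png',cv2.resize(im[160:290,250:375],None,fx=5,fy=4.5,interpolation=cv2.INTER_CUBIC)[:,:,::-1])
E
```

```text
[[ 0.243 -0.     0.97 ]
 [-0.97   0.001  0.243]
 [-0.001 -1.    -0.   ]]
orange [437.6 219.5] [429 211  18  18 260] [ 0.5886 -0.3536  0.12  ]
blue [430.9 281.4] [422 273  19  18 257] [ 0.4036 -0.328   0.12  ]
purple [393.2 220.7] [382 209  24  24 417] [ 0.5853 -0.2201  0.12  ]
brown [472.3 219.4] [457 208  31  24 517] [ 0.5889 -0.458   0.12  ]
tare [348.  257.3] [343 252  11  11 100] [ 0.4789 -0.0859  0.072 ]
green [212.7 260.5] [204 252  18  18 256] [0.4661 0.3216 0.12  ]
greenmark [277.  257.3] [276 253   3  10  27] [0.4807 0.1355 0.05  ]
redmark [310.  257.8] [309 254   3   9  26] [0.479  0.0321 0.05  ]
```

View pics/z1.png

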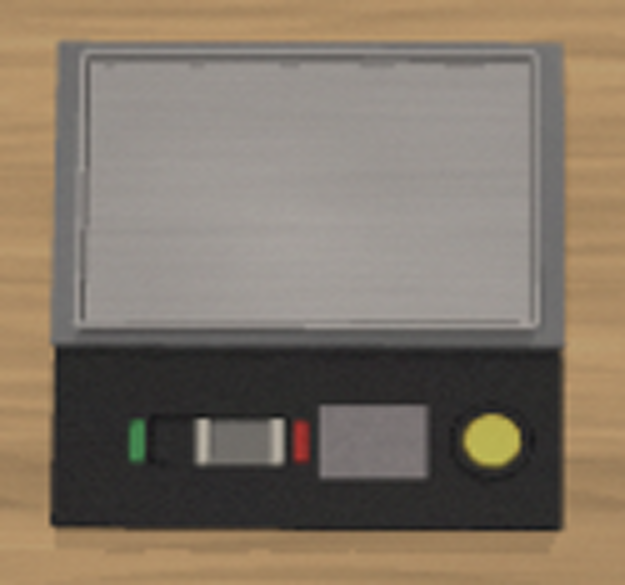

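Request:
{"fn": "jog_arm", "kwargs": {
  "commands": [
    {"translation": [41, 26, 0], "twist": -0.05},
    {"translation": [41, 26, 0], "twist": -0.05},
    {"translation": [41, 26, 0], "twist": -0.05},
    {"translation": [41, 26, 0], "twist": -0.05},
    {"translation": [41, 26, 0], "twist": -0.045},
    {"translation": [41, 26, 0], "twist": 0},
    {"translation": [7, 43, 0], "twist": 0},
    {"translation": [7, 43, 0], "twist": 0},
    {"translation": [7, 43, 0], "twist": 0},
    {"translation": [7, 43, 0], "twist": 0},
    {"translation": [7, 43, 0], "twist": 0},
    {"translation": [7, 43, 0], "twist": 0},
    {"translation": [7, 43, 0], "twist": 0},
    {"translation": [7, 43, 0], "twist": 0},
    {"translation": [7, 43, 0], "twist": 0},
    {"translation": [7, 43, 0], "twist": 0},
    {"translation": [7, 43, 0], "twist": 0},
    {"translation": [7, 43, 0], "twist": 0},
    {"translation": [0, 0, 0], "twist": 0}
  ],
  "grip": 1,
  "grip_force": 20
}}

```text
time: 2.0
ee_pos: [0.4818, 0.0722, 0.2227]
eef_rot: [-0.502, 0.498, -0.497, 0.503]
ft_force: [0.2, -0.4, -0.5]
width: 0.0005
```

```bash
python3 - <<'E'
from h import *
from scipy.spatial.transform import Rotation as R
c=snap('wrist','w1.png');s=read_state();M=R.from_quat(s['eef_rot']).as_matrix()
print(s['time'],s['ee_pos'],M[:,0],s['joint_positions'],s['width'],s['ft_force'])
E
```

```text
2.05 [0.48180073 0.06886436 0.22240115] [ 6.30162290e-03 -9.99979847e-01 -7.71328211e-04] [ 0.40787933  0.07008678 -0.66307255  1.78514795  0.04386583  1.30157586
 -1.83017664] 0.00020675231248075193 [-0.50946408 -0.35612467 -0.51626386]
```

View pics/w1.png

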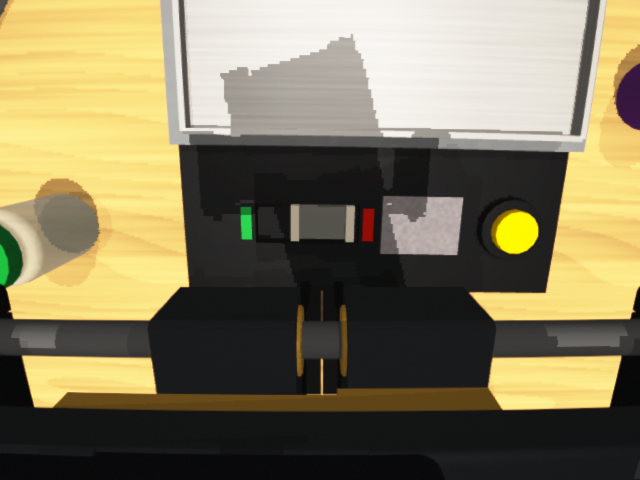

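The wrist view shows the switch ribs at about (294,222) and (350,223), the marks at (246,222) and (368,225), and the tare button at (515,232).

```bash
python3 - <<'E'
from h import *
c=load('w1.png')
for n,p,z in [('ribL',(294.5,222.5),.049),('ribR',(350,223.5),.049),('g',(246.5,222.5),.05),('r',(368,225),.05),('tare',(516,232),.072),('deckL',(189,290),.05),('deckR',(546,293),.05),
 ('panrimL',(185,137),.097),('panrimR',(585,142),.097)]:
    print(n,onz(c,*p,z).round(4))
E
```

```text
ribL [0.4804 0.0954 0.049 ]
ribR [0.4799 0.0481 0.049 ]
g [0.4802 0.1361 0.05  ]
r [0.479  0.0329 0.05  ]
tare [ 0.4794 -0.0843  0.072 ]
deckL [0.4181 0.1902 0.05  ]
deckR [ 0.4179 -0.131   0.05  ]
panrimL [0.5511 0.168  0.097 ]
panrimR [ 0.5513 -0.1134  0.097 ]
```

Request:
{"fn": "jog_arm", "kwargs": {
  "commands": [
    {"translation": [-2, 2, -40], "twist": 0},
    {"translation": [0, 0, -40], "twist": 0},
    {"translation": [0, 0, -40], "twist": 0},
    {"translation": [0, 0, -30], "twist": 0},
    {"translation": [0, 0, -12], "twist": 0},
    {"translation": [0, 0, -8], "twist": 0},
    {"translation": [0, 0, -4], "twist": 0},
    {"translation": [0, 0, -4], "twist": 0},
    {"translation": [0, 0, 0], "twist": 0}
  ]
}}

```text
time: 2.95
ee_pos: [0.4806, 0.0677, 0.0451]
eef_rot: [-0.5, 0.5, -0.5, 0.5]
ft_force: [-0.0, 0.5, 0.3]
width: 0.0005
```

Request:
{"fn": "jog_arm", "kwargs": {
  "commands": [
    {"translation": [0, 2, -1.5], "twist": 0},
    {"translation": [0, 5, 0], "twist": 0},
    {"translation": [0, 5, 0], "twist": 0},
    {"translation": [0, 5, 0], "twist": 0},
    {"translation": [0, 5, 0], "twist": 0},
    {"translation": [0, 5, 0], "twist": 0},
    {"translation": [0, 4, 0], "twist": 0},
    {"translation": [0, 2, 0], "twist": 0},
    {"translation": [0, 2, 0], "twist": 0},
    {"translation": [0, 0, 0], "twist": 0}
  ]
}}

```text
time: 3.95
ee_pos: [0.4801, 0.1031, 0.0431]
eef_rot: [-0.5, 0.5, -0.5, 0.5]
ft_force: [0.2, -0.7, 0.4]
width: 0.0002
```

Request:
{"fn": "jog_arm", "kwargs": {
  "commands": [
    {"translation": [0, 2, 0], "twist": 0},
    {"translation": [0, 0, 0], "twist": 0}
  ]
}}

```text
time: 4.15
ee_pos: [0.48, 0.1049, 0.043]
eef_rot: [0.5, -0.5, 0.5, -0.5]
ft_force: [0.8, -0.4, 0.1]
width: 0.0005
```

```bash
python3 - <<'E'
from h import *
c=snap('wrist','w2.png');s=read_state();print(s['ee_pos'],s['ft_force'])
c=snap('top','t2.png');cv2.imwrite('pics/z2.png',cv2.resize(c['img'][160:290,250:375],None,fx=5,fy=4.5,interpolation=cv2.INTER_CUBIC)[:,:,::-1])
E
```

```text
[0.48002545 0.1049252  0.04302218] [ 0.10216048 -1.30758169 -0.09505185]
```

View pics/w2.png

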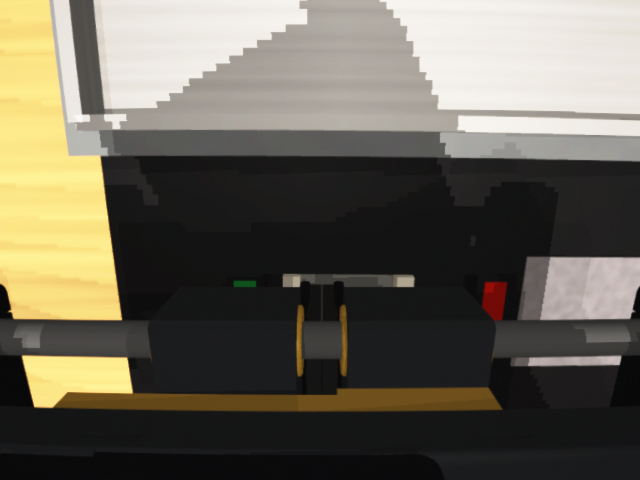

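Partly moved: the left rib is at about (291,281) and the green mark at (245,285). Some travel may remain.

```bash
python3 - <<'E'
from h import *
c=load('w2.png')
for n,p,z in [('ribLout',(283,281),.049),('ribLin',(300,281),.049),('ribRin',(396,281),.049),('ribRout',(414,281),.049),('gR',(256,284),.05),('gL',(233,284),.05),('r',(495,300),.05)]:
    print(n,onz(c,*p,z).round(4))
cv2.imwrite('pics/z3.png',cv2.resize(c['img'][260:330,220:520],None,fx=2.6,fy=5)[:,:,::-1])
E
```

```text
ribLout [0.4932 0.1207 0.049 ]
ribLin [0.4932 0.1137 0.049 ]
ribRin [0.4932 0.074  0.049 ]
ribRout [0.4932 0.0665 0.049 ]
gR [0.4923 0.1318 0.05  ]
gL [0.4922 0.1413 0.05  ]
r [0.485 0.032 0.05 ]
```

View pics/z3.png

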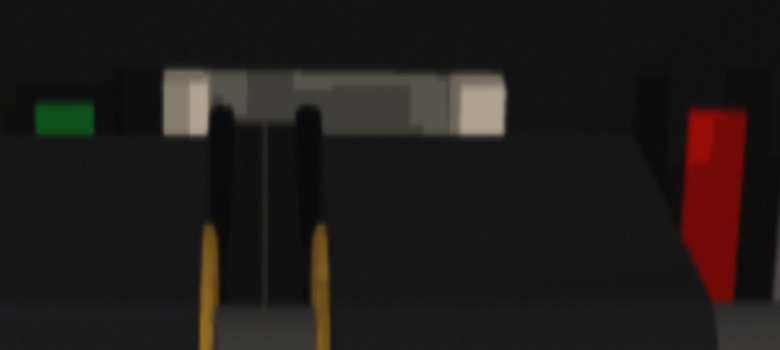

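View pics/z2.png

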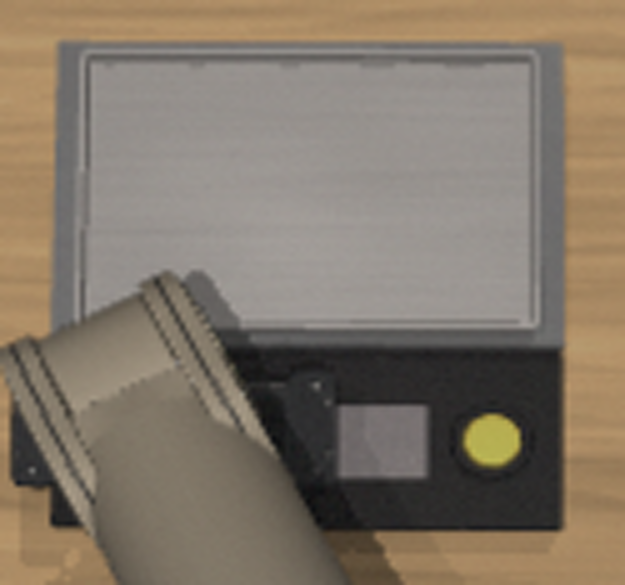

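Request:
{"fn": "jog_arm", "kwargs": {
  "commands": [
    {"translation": [0, 3, 0], "twist": 0},
    {"translation": [0, 3, 0], "twist": 0},
    {"translation": [0, 1, 0], "twist": 0},
    {"translation": [0, 0, 0], "twist": 0}
  ]
}}

```text
time: 4.65
ee_pos: [0.48, 0.1114, 0.043]
eef_rot: [0.5, -0.5, 0.5, -0.5]
ft_force: [1.4, -4.5, 1.3]
width: 0.0005
```

Request:
{"fn": "jog_arm", "kwargs": {
  "commands": [
    {"translation": [0, 2, 0], "twist": 0},
    {"translation": [0, 0, 0], "twist": 0},
    {"translation": [0, 0, 0], "twist": 0}
  ]
}}

```text
time: 4.95
ee_pos: [0.4801, 0.1116, 0.043]
eef_rot: [0.501, -0.5, 0.501, -0.499]
ft_force: [-0.6, -10.6, 2.8]
width: 0.0004
```

Force has risen to 10.6 N without further motion, so the switch is at its stop. I'll back off, rise and check.

Request:
{"fn": "jog_arm", "kwargs": {
  "commands": [
    {"translation": [0, -9, 0], "twist": 0},
    {"translation": [0, 0, 3], "twist": 0},
    {"translation": [0, 0, 20], "twist": 0},
    {"translation": [0, 0, 40], "twist": 0},
    {"translation": [0, 0, 40], "twist": 0},
    {"translation": [0, 0, 40], "twist": 0},
    {"translation": [0, 0, 37], "twist": 0},
    {"translation": [0, 0, 0], "twist": 0}
  ],
  "grip": 0
}}

```text
time: 5.75
ee_pos: [0.4823, 0.1065, 0.2282]
eef_rot: [-0.498, 0.498, -0.501, 0.503]
ft_force: [0.7, 0.3, -0.7]
width: 0.0565
```

```bash
python3 - <<'E'
from h import *
c=snap('wrist','w4.png');s=read_state();print(s['ee_pos'],s['ft_force'],s['width'],s['time'])
E
```

```text
[0.48123707 0.10592501 0.22552231] [ 0.65693408  0.03777186 -1.18151493] 0.06033441741963441 5.8
```

View pics/w4.png

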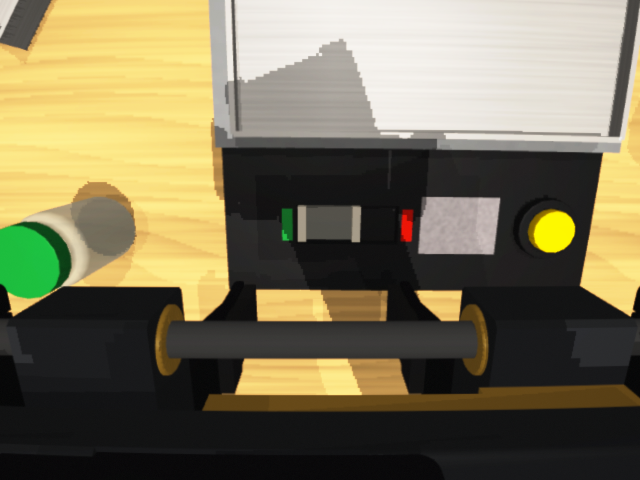

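The switch is confirmed home: the ribs' midpoint at u 328.5 is 18 px, or 15.7 mm, past the marks' midpoint. Next I'll refine the orange jar's position using the side view as well.

```bash
python3 - <<'E'
from h import *
for f,box in (('t0.png',(420,205,455,240)),('s0.png',(328,150,355,180))):
    c=load(f);hsv=cv2.cvtColor(c['img'],cv2.COLOR_RGB2HSV);m=cv2.inRange(hsv,(4,130,90),(16,255,255));k=np.zeros_like(m);x0,y0,x1,y1=box;k[y0:y1,x0:x1]=m[y0:y1,x0:x1]
    v,u=np.nonzero(k);print(f,len(u),u.min(),u.max(),v.min(),v.max(),onz(c,u.mean(),v.mean(),.112))
    # predicted outline of lid cyl at guess
    a=np.linspace(0,2*np.pi,60)
    for x,y in ((.5886,-.3536),(.585,-.353)):
        P=[(x+.03*np.cos(t),y+.03*np.sin(t),z) for t in a for z in (.1,.12)]
        q=proj(c,P);print(q.min(0),q.max(0))
E
```

```text
t0.png 282 429 447 210 228 [ 0.59000472 -0.35626426  0.112     ]
[426.24534053 209.70088605] [447.61312134 230.2953546 ]
[426.08254504 210.87909845] [447.45491187 231.47015579]
s0.png 176 332 354 150 174 [ 0.58710472 -0.3618553   0.112     ]
[330.95882286 156.77347103] [347.66690895 170.68157249]
[331.84700314 157.03917959] [348.57483601 170.96184775]
```

Request:
{"fn": "jog_arm", "kwargs": {
  "commands": [
    {"translation": [8.2, -42, 0], "twist": 0.12},
    {"translation": [8.2, -42, 0], "twist": 0.12},
    {"translation": [8.2, -42, 0], "twist": 0.12},
    {"translation": [8.2, -42, 0], "twist": 0.12},
    {"translation": [8.2, -42, 0], "twist": 0.12},
    {"translation": [8.2, -42, 0], "twist": 0.12},
    {"translation": [8.2, -42, 0], "twist": 0.12},
    {"translation": [8.2, -42, 0], "twist": 0.12},
    {"translation": [8.2, -42, 0], "twist": 0.12},
    {"translation": [8.2, -42, 0], "twist": 0.12},
    {"translation": [8.2, -42, 0], "twist": 0.12},
    {"translation": [8.2, -42, 0], "twist": 0.12},
    {"translation": [8.2, -42, 0], "twist": 0.12},
    {"translation": [0, 0, 0], "twist": 0.01},
    {"translation": [0, 0, 0], "twist": 0}
  ],
  "grip": 0
}}

```text
time: 7.3
ee_pos: [0.5866, -0.4412, 0.2205]
eef_rot: [-0.706, 0.001, 0.0, 0.708]
ft_force: [0.6, 0.5, 1.5]
width: 0.0868
```

```bash
python3 - <<'E'
from h import *
from scipy.spatial.transform import Rotation as R
c=snap('wrist','w5.png');s=read_state();M=R.from_quat(s['eef_rot']).as_matrix()
print(s['time'],s['ee_pos'],M[:,0],s['joint_positions'],s['width'])
hsv=cv2.cvtColor(c['img'],cv2.COLOR_RGB2HSV);m=cv2.inRange(hsv,(4,180,90),(14,255,255));
cs,_=cv2.findContours(m,0,2);k=max(cs,key=cv2.contourArea);print(cv2.boundingRect(k),cv2.contourArea(k));(e,ax,an)=cv2.fitEllipse(k);print(e,ax,onz(c,*e,.12))
E
```

```text
7.35 [ 0.58704587 -0.43990015  0.22144854] [ 9.99999644e-01  1.97495261e-04 -8.20037497e-04] [ 0.86311241  0.62789859 -0.48575146  1.0882251   0.27689565  1.48788194
  0.43547792] 0.08692491756000967
(281, 61, 91, 93) 6426.0
(325.94134521484375, 107.06257629394531) (88.97024536132812, 91.90608978271484) [ 0.58949678 -0.35312418  0.12      ]
```

View pics/w5.png

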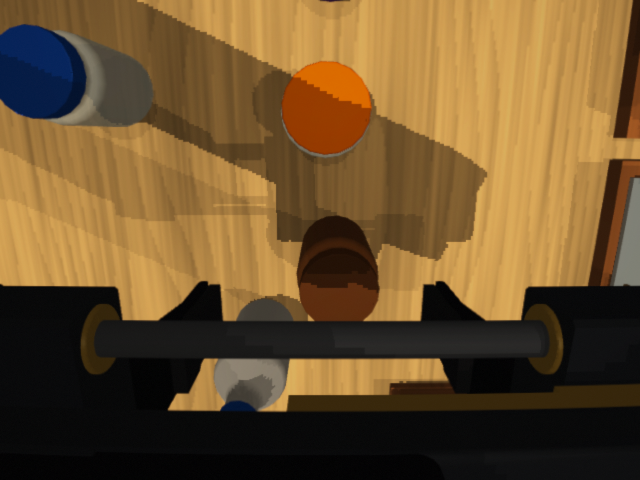

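Request:
{"fn": "jog_arm", "kwargs": {
  "commands": [
    {"translation": [2.5, 43, 0], "twist": 0},
    {"translation": [0, 44, 0], "twist": 0},
    {"translation": [0, 0, 0], "twist": 0},
    {"translation": [0, 0, -25], "twist": 0},
    {"translation": [0, 0, -30], "twist": 0},
    {"translation": [0, 0, -30], "twist": 0},
    {"translation": [0, 0, -30], "twist": 0},
    {"translation": [0, 0, -25], "twist": 0},
    {"translation": [0, 0, -16], "twist": 0},
    {"translation": [0, 0, 0], "twist": 0},
    {"translation": [0, 0, 0], "twist": 0}
  ]
}}

```text
time: 8.45
ee_pos: [0.5898, -0.3537, 0.0682]
eef_rot: [0.707, 0.001, 0.0, -0.707]
ft_force: [-0.1, 0.6, 0.4]
width: 0.0871
```

Request:
{"fn": "jog_arm", "kwargs": {
  "commands": [
    {"translation": [0, 0, -2], "twist": 0},
    {"translation": [0, 0, 0], "twist": 0},
    {"translation": [0, 0, 0], "twist": 0},
    {"translation": [0, 0, 0], "twist": 0},
    {"translation": [0, 0, 0], "twist": 0},
    {"translation": [0, 0, 0], "twist": 0},
    {"translation": [0, 0, 0], "twist": 0},
    {"translation": [0, 0, 0], "twist": 0}
  ],
  "grip": 1,
  "grip_force": 20
}}

```text
time: 9.25
ee_pos: [0.5894, -0.3543, 0.0655]
eef_rot: [0.707, 0.0, 0.0, -0.707]
ft_force: [-1.5, 0.9, 5.8]
width: 0.0632
```

Request:
{"fn": "jog_arm", "kwargs": {
  "commands": [
    {"translation": [0, 0, 5], "twist": 0},
    {"translation": [0, 0, 15], "twist": 0},
    {"translation": [0, 0, 25], "twist": 0},
    {"translation": [0, 0, 30], "twist": 0},
    {"translation": [0, 0, 30], "twist": 0},
    {"translation": [0, 0, 30], "twist": 0},
    {"translation": [0, 0, 20], "twist": 0},
    {"translation": [0, 0, 10], "twist": 0},
    {"translation": [0, 0, 0], "twist": 0}
  ]
}}

```text
time: 10.15
ee_pos: [0.5897, -0.3543, 0.2318]
eef_rot: [0.707, 0.001, 0.001, -0.707]
ft_force: [0.6, -0.1, -2.1]
width: 0.0629
```

```bash
python3 - <<'E'
from h import *
c=snap('side','s6.png');s=read_state();print(s['ee_pos'],s['ft_force'],s['width'],s['time'])
E
```

```text
[ 0.58917416 -0.35418385  0.23006895] [ 0.25412116  0.22279935 -2.76720243] 0.06292368475987649 10.2
```

View pics/s6.png

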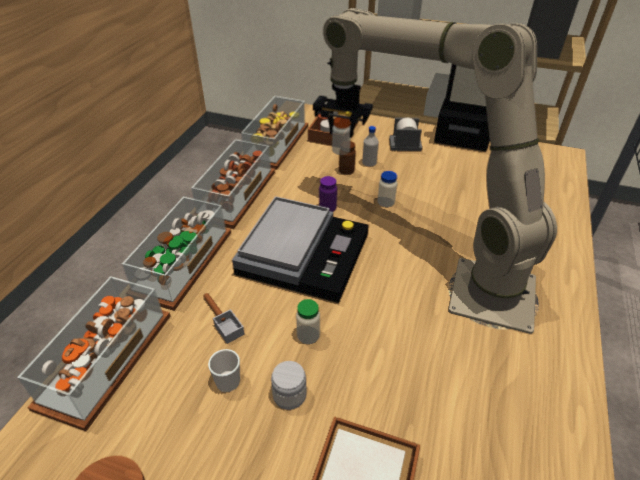

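Request:
{"fn": "jog_arm", "kwargs": {
  "commands": [
    {"translation": [2, 15, 0], "twist": 0},
    {"translation": [5, 28, 0], "twist": 0},
    {"translation": [5, 32, 0], "twist": 0},
    {"translation": [5, 32, 0], "twist": 0},
    {"translation": [5, 32, 0], "twist": 0},
    {"translation": [5, 32, 0], "twist": 0},
    {"translation": [5, 32, 0], "twist": 0},
    {"translation": [5, 32, 0], "twist": 0},
    {"translation": [5, 32, 0], "twist": 0},
    {"translation": [5, 32, 0], "twist": 0},
    {"translation": [5, 32, 0], "twist": 0},
    {"translation": [4, 32, 0], "twist": 0},
    {"translation": [3, 25, 0], "twist": 0},
    {"translation": [2, 15, 0], "twist": 0},
    {"translation": [0, 6, 0], "twist": 0},
    {"translation": [0, 0, 0], "twist": 0},
    {"translation": [0, 0, 0], "twist": 0}
  ]
}}

```text
time: 11.9
ee_pos: [0.6502, 0.0531, 0.2298]
eef_rot: [0.707, -0.001, 0.001, -0.707]
ft_force: [0.1, -0.1, -1.8]
width: 0.063
```

```bash
python3 - <<'E'
from h import *
snap('side','s7.png');snap('wrist','w7.png');s=read_state();print(s['ee_pos'],s['ft_force'],s['width'],s['time'],s['joint_positions'])
E
```

```text
[0.65031738 0.05289264 0.22996119] [-0.46064674 -0.46094486 -2.18291036] 0.06300467716259575 12.0 [ 0.31597403  0.46772631 -0.66176933  1.34140009  0.28449279  1.42715141
 -0.33581083]
```

View pics/s7.png

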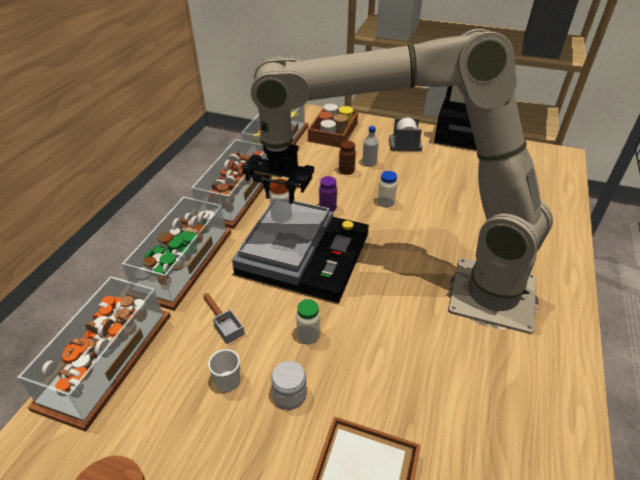

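View pics/w7.png

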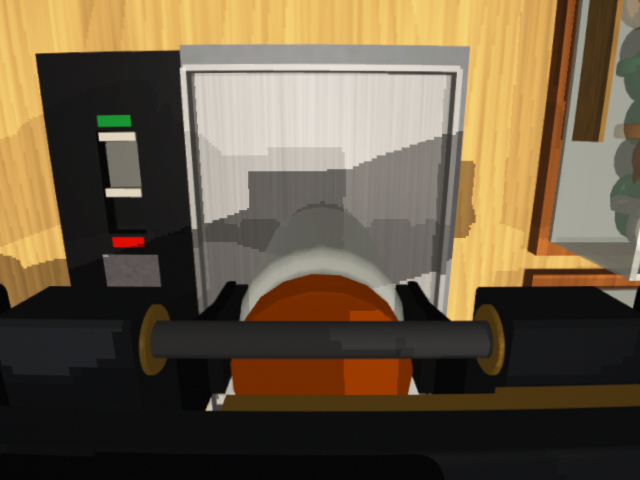

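The jar is held upright over the pan, and the switch still sits against the green mark. Next I'll lower it gently.

Request:
{"fn": "jog_arm", "kwargs": {
  "commands": [
    {"translation": [0, 0, -10], "twist": 0},
    {"translation": [0, 0, -20], "twist": 0},
    {"translation": [0, 0, -20], "twist": 0},
    {"translation": [0, 0, -12], "twist": 0},
    {"translation": [0, 0, -8], "twist": 0},
    {"translation": [0, 0, -4], "twist": 0},
    {"translation": [0, 0, 0], "twist": 0},
    {"translation": [0, 0, 0], "twist": 0}
  ]
}}

```text
time: 12.8
ee_pos: [0.6506, 0.0548, 0.1568]
eef_rot: [-0.707, -0.0, -0.0, 0.707]
ft_force: [1.0, 0.6, -0.3]
width: 0.063
```

Request:
{"fn": "jog_arm", "kwargs": {
  "commands": [
    {"translation": [0, 0, -1.5], "twist": 0},
    {"translation": [0, 0, -1.5], "twist": 0},
    {"translation": [0, 0, 0], "twist": 0},
    {"translation": [0, 0, 0], "twist": 0}
  ]
}}

```text
time: 13.2
ee_pos: [0.6502, 0.0548, 0.1531]
eef_rot: [-0.707, -0.0, -0.0, 0.707]
ft_force: [0.7, 0.0, -1.6]
width: 0.0628
```

Request:
{"fn": "jog_arm", "kwargs": {
  "commands": [
    {"translation": [0, 0, -1], "twist": 0},
    {"translation": [0, 0, -1], "twist": 0},
    {"translation": [0, 0, 0], "twist": 0},
    {"translation": [0, 0, 0], "twist": 0}
  ]
}}

```text
time: 13.6
ee_pos: [0.6502, 0.0547, 0.151]
eef_rot: [0.707, 0.0, 0.0, -0.707]
ft_force: [-0.9, -0.6, -2.0]
width: 0.063
```

Request:
{"fn": "jog_arm", "kwargs": {
  "commands": [
    {"translation": [0, 0, -1], "twist": 0},
    {"translation": [0, 0, 0], "twist": 0},
    {"translation": [0, 0, 0], "twist": 0}
  ]
}}

```text
time: 13.9
ee_pos: [0.6503, 0.0548, 0.1505]
eef_rot: [0.707, 0.0, 0.0, -0.707]
ft_force: [-1.9, 0.2, 3.2]
width: 0.0632
```

Contact: the force went from -2 to +3 N. Releasing.

Request:
{"fn": "jog_arm", "kwargs": {
  "commands": [
    {"translation": [0, 0, 0], "twist": 0},
    {"translation": [0, 0, 0], "twist": 0},
    {"translation": [0, 0, 0], "twist": 0},
    {"translation": [0, 0, 0], "twist": 0},
    {"translation": [0, 0, 0], "twist": 0},
    {"translation": [0, 0, 0], "twist": 0},
    {"translation": [0, 0, 0], "twist": 0}
  ],
  "grip": 0
}}

```text
time: 14.6
ee_pos: [0.6502, 0.0548, 0.15]
eef_rot: [-0.707, -0.0, -0.0, 0.707]
ft_force: [0.4, -0.4, -0.2]
width: 0.0868
```

Request:
{"fn": "jog_arm", "kwargs": {
  "commands": [
    {"translation": [0, 0, 10], "twist": 0},
    {"translation": [0, 0, 25], "twist": 0},
    {"translation": [0, 0, 35], "twist": 0},
    {"translation": [0, 0, 35], "twist": 0},
    {"translation": [0, 0, 30], "twist": 0},
    {"translation": [0, 0, 0], "twist": 0}
  ]
}}

```text
time: 15.2
ee_pos: [0.6517, 0.0556, 0.2909]
eef_rot: [-0.707, -0.003, -0.003, 0.708]
ft_force: [0.3, 1.1, 0.1]
width: 0.0873
```

```bash
python3 - <<'E'
from h import *
snap('side','s8.png');s=read_state();print(s['ee_pos'],s['ft_force'],s['width'],s['time'])
c=load('s8.png');cv2.imwrite('pics/z8.png',cv2.resize(c['img'][120:320,210:420],None,fx=3.5,fy=3)[:,:,::-1])
E
```

```text
[0.65105033 0.0552979  0.28810395] [0.35072286 0.73794183 0.02636744] 0.0869549253089662 15.25
```

View pics/z8.png

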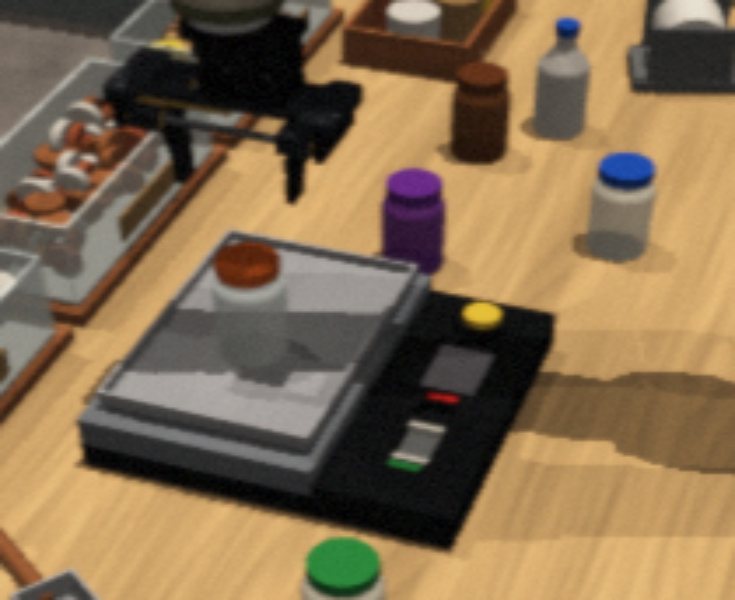

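Request:
{"fn": "jog_arm", "kwargs": {
  "commands": [
    {"translation": [-14, -12, 0], "twist": -0.13},
    {"translation": [-14, -12, 0], "twist": -0.13},
    {"translation": [-14, -12, 0], "twist": -0.13},
    {"translation": [-14, -12, 0], "twist": -0.13},
    {"translation": [-14, -12, 0], "twist": -0.13},
    {"translation": [-14, -12, 0], "twist": -0.13},
    {"translation": [-14, -12, 0], "twist": -0.13},
    {"translation": [-14, -12, 0], "twist": -0.13},
    {"translation": [-14, -12, 0], "twist": -0.13},
    {"translation": [-14, -12, 0], "twist": -0.13},
    {"translation": [-14, -10, 0], "twist": -0.13},
    {"translation": [-18, -10, 0], "twist": -0.14},
    {"translation": [0, 0, -30], "twist": 0},
    {"translation": [0, 0, -30], "twist": 0},
    {"translation": [0, 0, 0], "twist": 0},
    {"translation": [0, 0, 0], "twist": 0}
  ],
  "grip": 1
}}

```text
time: 16.85
ee_pos: [0.4779, -0.0851, 0.2253]
eef_rot: [0.5, -0.5, 0.499, -0.5]
ft_force: [-0.4, -0.7, 0.7]
width: 0.0003
```

```bash
python3 - <<'E'
from h import *
c=snap('wrist','w9.png');s=read_state();print(s['ee_pos'],s['eef_rot'],s['ft_force'],s['width'],s['time'])
hsv=cv2.cvtColor(c['img'],cv2.COLOR_RGB2HSV);m=cv2.inRange(hsv,(25,180,90),(35,255,255))
cs,_=cv2.findContours(m,0,2);k=max(cs,key=cv2.contourArea);(e,ax,an)=cv2.minAreaRect(k);print(e,ax,onz(c,*e,.072))
E
```

```text
[ 0.47858765 -0.08513486  0.22612539] [-0.5000976   0.49955506 -0.49991978  0.50042716] [-0.86951543  0.24193812  0.11135862] 0.00037942655347465937 16.9Traceback (most recent call last):
  File "<stdin>", line 4, in <module>
ValueError: max() iterable argument is empty
```

View pics/w9.png

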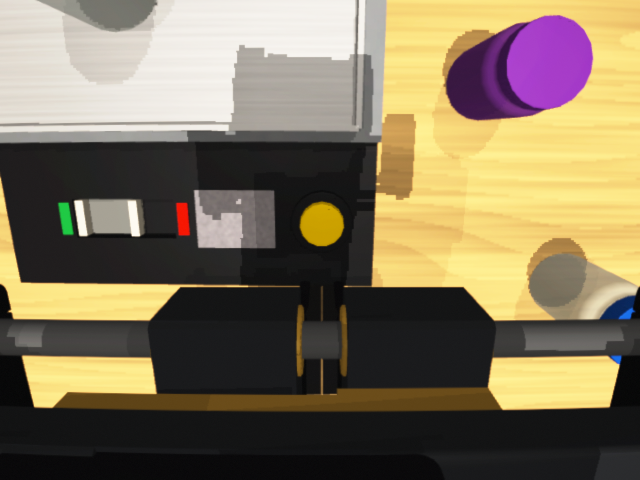

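The tare button at (322,223) is centred under the tool. I'll descend and press it.

Request:
{"fn": "jog_arm", "kwargs": {
  "commands": [
    {"translation": [1, 0, -35], "twist": 0},
    {"translation": [0, 0, -35], "twist": 0},
    {"translation": [0, 0, -35], "twist": 0},
    {"translation": [0, 0, -25], "twist": 0},
    {"translation": [0, 0, -12], "twist": 0},
    {"translation": [0, 0, -5], "twist": 0},
    {"translation": [0, 0, 0], "twist": 0},
    {"translation": [0, 0, 0], "twist": 0}
  ]
}}

```text
time: 17.7
ee_pos: [0.4803, -0.0854, 0.0795]
eef_rot: [-0.5, 0.499, -0.5, 0.501]
ft_force: [0.2, -0.7, -0.1]
width: 0.0003
```

Request:
{"fn": "jog_arm", "kwargs": {
  "commands": [
    {"translation": [0, 0, -3], "twist": 0},
    {"translation": [0, 0, -3], "twist": 0},
    {"translation": [0, 0, -2], "twist": 0},
    {"translation": [0, 0, 0], "twist": 0},
    {"translation": [0, 0, 0], "twist": 0}
  ]
}}

```text
time: 18.2
ee_pos: [0.4796, -0.0853, 0.0704]
eef_rot: [-0.5, 0.5, -0.5, 0.5]
ft_force: [1.5, 0.1, 1.7]
width: 0.0006
```

Request:
{"fn": "jog_arm", "kwargs": {
  "commands": [
    {"translation": [0, 0, -2], "twist": 0},
    {"translation": [0, 0, -2], "twist": 0},
    {"translation": [0, 0, -1], "twist": 0},
    {"translation": [0, 0, 0], "twist": 0},
    {"translation": [0, 0, 0], "twist": 0}
  ]
}}

```text
time: 18.7
ee_pos: [0.4797, -0.0854, 0.0662]
eef_rot: [-0.5, 0.499, -0.5, 0.5]
ft_force: [-4.3, 0.1, 18.0]
width: 0.0001
```

Request:
{"fn": "jog_arm", "kwargs": {
  "commands": [
    {"translation": [0, 0, -1], "twist": 0},
    {"translation": [0, 0, -0.5], "twist": 0},
    {"translation": [0, 0, 0], "twist": 0},
    {"translation": [0, 0, 0], "twist": 0}
  ]
}}

```text
time: 19.1
ee_pos: [0.4798, -0.0854, 0.0659]
eef_rot: [0.5, -0.499, 0.5, -0.5]
ft_force: [-10.9, 0.8, 32.8]
width: 0.0006
```

The button has bottomed: 18 to 33 N at z 0.066. Releasing and rising.

Request:
{"fn": "jog_arm", "kwargs": {
  "commands": [
    {"translation": [0, 0, 5], "twist": 0},
    {"translation": [0, 0, 10], "twist": 0},
    {"translation": [0, 0, 30], "twist": 0},
    {"translation": [0, 0, 40], "twist": 0},
    {"translation": [0, 0, 40], "twist": 0},
    {"translation": [0, 0, 35], "twist": 0},
    {"translation": [-20, -40, 0], "twist": 0},
    {"translation": [-20, -40, 0], "twist": 0},
    {"translation": [-10, -40, 0], "twist": 0},
    {"translation": [0, -40, 0], "twist": 0},
    {"translation": [0, 0, 0], "twist": 0},
    {"translation": [0, 0, 0], "twist": 0},
    {"translation": [0, 0, 0], "twist": 0}
  ]
}}

```text
time: 20.4
ee_pos: [0.4293, -0.2438, 0.2234]
eef_rot: [-0.501, 0.5, -0.499, 0.501]
ft_force: [-0.1, 0.0, -0.1]
width: 0.0007
```

```bash
python3 - <<'E'
from h import *
a=snap('side','s10.png');b=snap('top','t10.png');s=read_state();print(s['ee_pos'],s['ft_force'],s['time'])
cv2.imwrite('pics/z10.png',np.hstack([cv2.resize(a['img'][120:320,210:420],(400,400)),cv2.resize(b['img'][150:300,250:400],(400,400))])[:,:,::-1])
E
```

```text
[ 0.42950349 -0.24385695  0.22354844] [ 0.42364025 -0.25161223 -0.08685883] 20.5
```

View pics/z10.png

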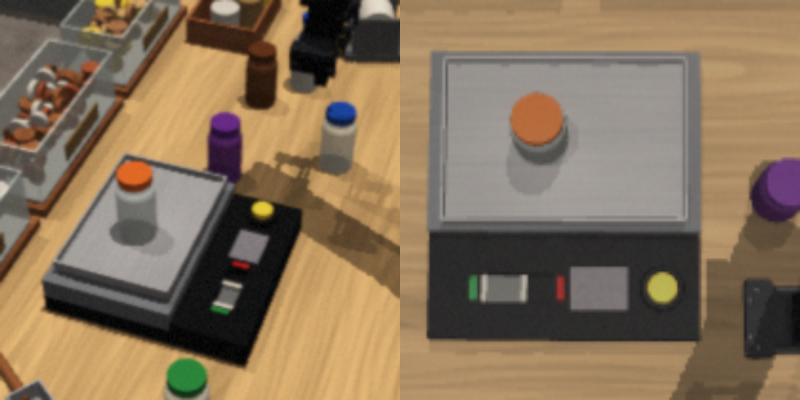

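View pics/t10.png

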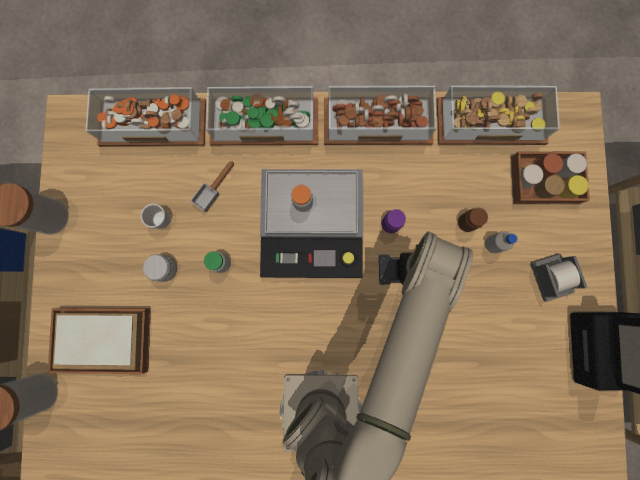

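The jar stands upright on the pan with its lid at (301,194) in the top view. The switch is at the green mark, the button is back up, and the other things are where they were. The gripper is clear, so I'm handing in.

```bash
python3 -c "
from bench import *
print(close_job())"
```

```text
the job is handed in; nothing more can be done
None
```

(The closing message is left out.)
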